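# Rack a board carrier on a pile of unknown height

### The job

Take the board carrier off the preheating plate and put it on top of the pile of carriers in the cooling rack: you cannot know how high the pile is, so lower the carrier gently until you feel it rest on the pile, and only then let go; do not drop it or press it hard. It must finally lie flat and square on the pile, pushed home so that its far end stands against the rack's two yellow stop bars. Leave the bottle, the tray and the phone alone.

Things in the scene. Friction and masses are not known exactly. Their poses are not given: they have to be found in the camera images.
- carrier: The loose flat aluminium board carrier, 110 mm long (its x), 56 wide (y), 10 thick, 0.12 to 0.26 kg; a green circuit board lies in it, about 3 mm below its rim (rim 10 mm wide at the ends, 6 mm at the sides). Origin: centre of its underside, z up. It starts flat on the preheater's plate. Half-turned in the rack is as good.
- preheater: The fixed white preheating machine: 150 mm (its x) by 120 mm (its y) housing with a dark flat plate 142 x 112 mm on top, whose upper face is 76 mm above the table. Origin: centre of its underside on the table; z up. The plate has no rim. It is not hot.
- rack: Fixed cooling rack. Origin on the table; z up; x points from its open end (robot side) to its two yellow stop bars. Grey plinth, x -90 to +80 mm, y -60 to +60, top 40 mm over the table, with a pile of carriers like the loose one, length along x, that does not move. The pile's top lies 50 to 90 mm over the table: different each time, not told. Its long sides and its -x end are open.
- rack_home (a point): Point on the plinth's top (40 mm over the table), in the pile's middle: straight above it, at whatever height the pile has, is where the centre of the carrier's underside belongs when pushed home (rack x = +5 mm, y = 0). The pile's own carriers lie there to about 2 mm. Axes as the rack.
- rack_stop (a point): Midpoint between the near faces of the two yellow upright stop bars (rack x = +60 mm, y = 0), 85 mm over the table. The bars stand at y = -22 and +22 mm, each 16 mm wide and 12 mm thick, and reach 130 mm over the table. Axes as the rack.
- flux_bottle: Bystander: small blue bottle with white cap, 36 mm across, 85 mm tall, standing. Origin: centre of its underside.
- screw_tray: Bystander: orange open screw tray, 90 x 65 x 22 mm. Origin: centre of its underside.
- phone: Bystander: black phone lying flat, 146 (its x) x 70 x 8 mm. Origin: centre of its underside.
There are look-alikes about, which are no part of the job. Leave any blue or orange look-alike of the carrier alone.

How it is judged:
On the way, in this order (a step that is already met when the one before it is completed fails the run):
1. the carrier is lifted off the preheater, held in the fingers (z of carrier in the frame of preheater above 0.09 m and contact force between carrier and preheater below 0.01 N and contact force between the fingers and carrier above 0.5 N), for 0.1 s.
2. still held in the fingers, the carrier rests flat on the pile in the rack (contact force between carrier and rack above 0.3 N and contact force between the fingers and carrier above 0.5 N and x of carrier in the frame of rack above -0.05 m and y of carrier in the frame of rack between -0.025 and 0.025 m and angle between carrier's own z axis and vertical below 0.12 rad), for 0.05 s.
At the end, for the whole second after the job is handed in: The carrier lies at rest and released on the pile in the rack, flat (within 0.05 rad), its far end within 4 mm of the stop bars, within 12 mm of the pile's middle sideways, and square to the rack within 0.1 rad (x of carrier in the frame of rack between 0.001 and 0.01 m and y of carrier in the frame of rack between -0.012 and 0.012 m and z of carrier in the frame of rack above 0.045 m and angle between the x axis of carrier and the x axis of rack, either way round below 0.1 rad and angle between carrier's own z axis and vertical below 0.05 rad and contact force between carrier and rack above 0.3 N and contact force between the fingers and carrier below 0.01 N and linear speed of carrier below 0.01 m/s); the robot touches nothing.
It fails at once if the carrier is dropped or flung: out of the fingers, it moves faster than 0.25 m/s (a fall of about 3 mm) (contact force between the fingers and carrier below 0.01 N and linear speed of carrier above 0.25 m/s).
It fails at once if the carrier is pressed on the rack or pile with more than 40 N (contact force between carrier and rack above 40 N).
It fails at once if a bystander is moved by more than 20 mm (distance of any of flux_bottle, screw_tray, phone from where it was at the start of the episode above 0.02 m).
It also fails if it takes over 61 s, if anything falls off the work surface, if the arm or the gripper's body presses on something with over 40 N, if the wrist force passes 120 N, or if a joint passes its speed limit or range.

### The arm

A 6-joint arm with a two-finger parallel gripper is mounted at the origin on the work surface. World frame = base frame: x ahead of the robot, y to its left, z up, the work surface at z = 0. Lengths are in m, angles in rad, forces in N, time in s.
With the tool pointing down it reaches from about 0.4 to 0.825 m from the base axis. Payload 7 kg.
Tool frame: the origin (TCP) lies between the finger pads; the fingertips stand 25 mm ahead of it and the grasp point (between the pads) lies 6 mm ahead of it (arm.tip_extent is the z of the fingertips in the tool frame, in m); z points along the fingers, x is the direction in which the jaws open and shut, and the axes are right-handed (so a half turn about z gives the same grasp; the last joint's range is limited). The gripper opens to 88 mm and grips with 3 to 60 N. Pads are 19 mm wide; open, the fingers measure 130 mm over their backs; the gripper's body (78 mm by 193 mm) begins 47 mm behind the grasp point.
Start: joints at [1.612, 0.359, 0.012, 0, -1.224, -0.288], TCP at [0.165, 0.655, 0.221] pointing down, gripper open.
Joint ranges: [-3.07, 3.07], [-1.43, 2.12], [-1.02, 1.25], [-3.03, 1.67], [-3.05, -0], [-3.03, 3.03]. Speed limits (rad/s): [2.39, 2.39, 3.01, 3.14, 3.14, 3.14].

### API

Orientations are given as [roll, pitch, yaw] about the fixed x, y, z axes, in that order (R = Rz(yaw) Ry(pitch) Rx(roll)).
In Python, from station import monitor, grab_frame, job_done, arm gives the robot as it stands.
- The arm moves only by the shell command python3 -m jog 'ROWS' [FORCE]. ROWS is JSON, a list that holds one entry, the list of rows, each a list of 7 numbers: the shift along the world's x, y, z in m, then the turn, a rotation vector about the world's x, y, z in rad, then the opening, from 0 (shut) to 1 (fully open). In form: [[[dx, dy, dz, ax, ay, az, claw], ...]]. A call has 1 to 20 rows; each row shifts and turns the commanded pose from where the row before left it; what a row does not reach is not made up. A row lasts 1/8 s, in which the tool goes at most 62.5 mm and 10.7 degrees, less where a joint would pass 70% of its speed; a pose out of reach is approached as far as the arm can. A call is refused whole if a number of a shift passes 0.0625 or a number of a turn 0.188, either way. A call with a gripper value outside its range is refused whole. The fingers move at their own pace and stop on an object; FORCE is the grip in N (left out, the last holds). Time passes only in rows, so rows that do not move let the fingers close. It gives the time, the measured TCP pose, the force and the opening at its end, in the units of the state.
- monitor.get_state(): the state, without advancing time (a new reading comes with each control period).
- grab_frame(name): name is "side" or "top"; returns a dict with "pixels" (420x560x3 uint8, red, green, blue), "K" (3x3 intrinsics, pixels), "k1" (the pictures are not rectified: a ray, as slopes to the right and down, at radius r is drawn at 1 + k1 r^2 times it, then the intrinsics apply), "view" (4x4, takes a point from world to camera coordinates). Camera axes: x right, y down, z forward; pixel columns grow to the right and rows downward; lengths in m; the calibration is good to about 2 mm. A picture is of the moment at which its call begins. There is no depth.
- job_done(): hands the job in, once; it reports no verdict.
The state is a dict: "t": time; "q": joint angles; "qd": joint speeds; "joint_efforts": joint torques, N m; "eef_pos": TCP position; "ee_rot": TCP orientation; "force": force on the tool from outside, world axes, zero at the start; "moment": the same for the moment, N m; "width": finger opening in m.
Only numpy, scipy, OpenCV 4.12 (cv2) and the standard library are available. Lean on these libraries where they do the work, as an engineer would, in place of code of your own. Each camera call takes 0.05 s, during which the arm holds its last target.

## Working session

There is one attempt and no reset: what is moved stays moved. The work goes in short steps, Python scripts to look and compute and a shell command to move; the robot and the scene stay as the last step left them, time stands still between calls to the robot, and variables do not carry over. Pictures are saved under pics/ and viewed, and the job is handed in when it is done.

```bash
ls; mkdir -p pics; python3 - <<'E'
from station import monitor, grab_frame, arm
import cv2
s=monitor.get_state(); print(s); print(arm.tip_extent)
for n in ("top","side"):
    f=grab_frame(n); cv2.imwrite(f"pics/{n}0.png",f["pixels"][:,:,::-1]); print(n,f["K"],f["k1"],f["view"])
E
```

```text
pics
{'t': 0.0, 'q': array([ 1.61207380e+00,  3.59415364e-01,  1.10511739e-02, -3.78478457e-04,
       -1.22409440e+00, -2.88093477e-01]), 'qd': array([-0.00083413, -0.00201708, -0.00145463, -0.00064149,  0.00069273,
       -0.00129928]), 'joint_efforts': array([ 1.60283129e-03, -5.82723749e+01,  2.93043405e+01,  6.99700847e+00,
        7.07450919e-03, -1.53832971e-04]), 'eef_pos': array([0.164814  , 0.65404709, 0.21979583]), 'ee_rot': array([-3.14146144e+00, -1.69485091e-03, -1.81774134e+00]), 'force': array([-0.1852296 , -0.90259968,  0.63985785]), 'moment': array([-0.02600109, -0.00925141, -0.03896874]), 'width': 0.08733705185632497}
0.025
top [[391.09533649   0.         280.24703966]
 [  0.         391.09533649 203.11608013]
 [  0.           0.           1.        ]] 0.001648836418534232 [[ 0.00625462 -0.9993424   0.03571609  0.0037627 ]
 [-0.98244527 -0.01280041 -0.18611138  0.58130008]
 [ 0.18644617 -0.03392504 -0.98187928  0.97350953]
 [ 0.          0.          0.          1.        ]]
side [[487.99728496   0.         280.79134781]
 [  0.         487.99728496 211.4528433 ]
 [  0.           0.           1.        ]] -0.057987677112736453 [[-0.94344225 -0.33152674 -0.00259778  0.52255074]
 [-0.24457251  0.7012396  -0.66966209  0.17873862]
 [ 0.22383255 -0.63115216 -0.74266139  0.90936997]
 [ 0.          0.          0.          1.        ]]
```

View pics/top0.png

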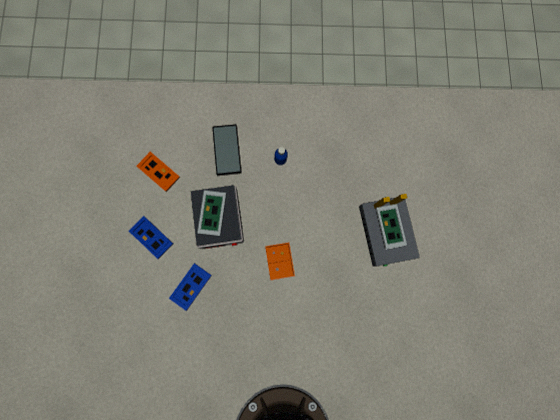

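View pics/side0.png

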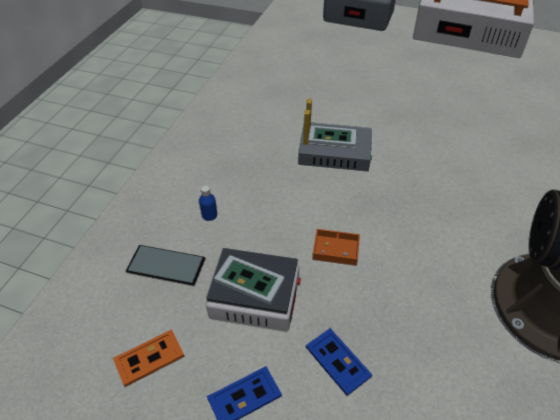

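The top picture shows the loose carrier on the dark plate at (212,212) and the rack's pile at (391,228), with the yellow bars at (382,201) and (404,197). The side picture shows them at (250,279) and (333,136).

Things that could be mistaken for the carrier, in the top picture:
- the pile's top carrier at (391,228)
- the orange look-alike at (158,171)
- the blue look-alikes at (151,237) and (190,287)
- the screw tray at (280,261)

I choose the silver and green one on the preheater at (212,212). Next I check it in a close crop.

```bash
python3 - <<'E'
import cv2,numpy as np
t=cv2.imread("pics/top0.png"); s=cv2.imread("pics/side0.png")
def c(im,u0,v0,w,h,k): return cv2.resize(im[v0:v0+h,u0:u0+w],None,fx=k,fy=k,interpolation=cv2.INTER_CUBIC)
a=np.hstack([c(t,180,180,78,72,5),c(t,350,185,78,90,4)[:360] if 0 else c(t,352,190,78,80,5)[:360] ])
cv2.imwrite("pics/cropt.png",a)
cv2.imwrite("pics/cropt2.png",c(t,352,186,78,84,7))
b=c(s,200,240,110,92,6); cv2.imwrite("pics/crops.png",b)
cv2.imwrite("pics/crops2.png",c(s,290,92,90,82,7))
E
```

```text
(no output)
```

View pics/cropt.png

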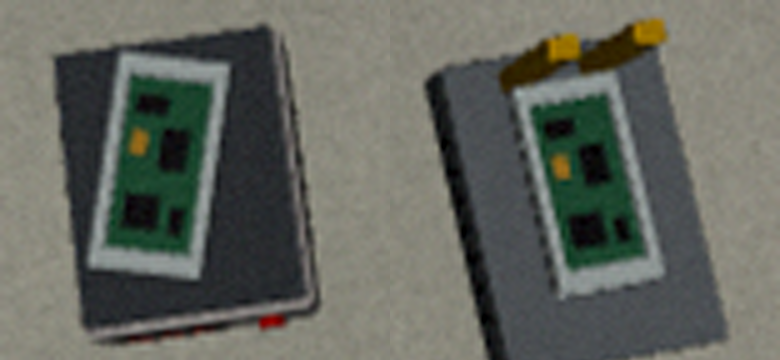

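View pics/cropt2.png

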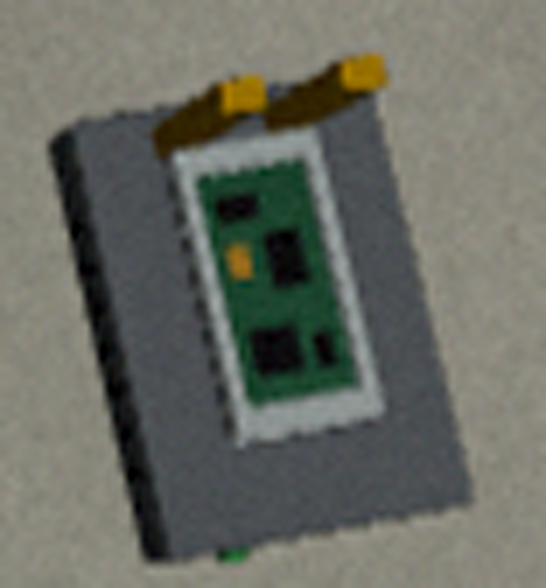

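View pics/crops.png

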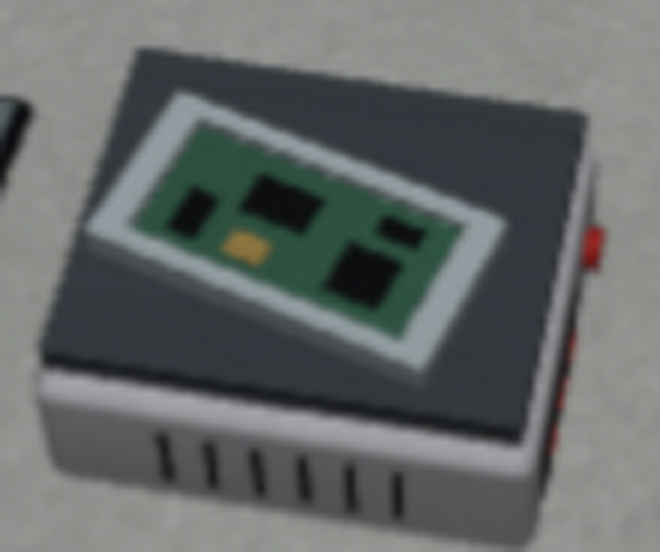

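View pics/crops2.png

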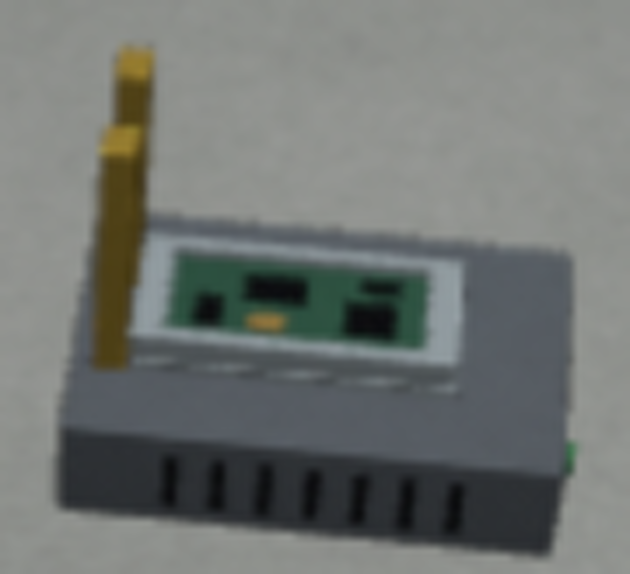

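The crop confirms it: a silver rim with a green board, lying askew on the plate. Next I fit the carrier and rack poses to both views.

```bash
cat > h.py <<'E'
import numpy as np, cv2
from scipy.optimize import least_squares
from scipy.spatial.transform import Rotation as R
C={}
C['top']=(np.array([[391.09533649,0,280.24703966],[0,391.09533649,203.11608013],[0,0,1]]),0.001648836418534232,np.array([[0.00625462,-0.9993424,0.03571609,0.0037627],[-0.98244527,-0.01280041,-0.18611138,0.58130008],[0.18644617,-0.03392504,-0.98187928,0.97350953]]))
C['side']=(np.array([[487.99728496,0,280.79134781],[0,487.99728496,211.4528433],[0,0,1]]),-0.057987677112736453,np.array([[-0.94344225,-0.33152674,-0.00259778,0.52255074],[-0.24457251,0.7012396,-0.66966209,0.17873862],[0.22383255,-0.63115216,-0.74266139,0.90936997]]))
def proj(n,P):
    K,k1,V=C[n]; P=np.atleast_2d(P).astype(float)
    return cv2.projectPoints(P,cv2.Rodrigues(V[:,:3].copy())[0],V[:,3].copy(),K,np.array([k1,0,0,0.]))[0][:,0]
def crop(p,u0,v0,k): return (np.array(p)+.5)/k-.5+[u0,v0]
def pose(x,y,yaw,P):
    c,s=np.cos(yaw),np.sin(yaw); P=np.array(P,float)
    return np.c_[x+c*P[:,0]-s*P[:,1],y+s*P[:,0]+c*P[:,1],P[:,2]]
E
cat > fit.py <<'E'
from h import *
# carrier
a,b=.055,.028
Ct=[(a,b,.086),(a,-b,.086),(-a,-b,.086),(-a,b,.086)]
pt=crop([(122,52),(230,64),(203,279),(88,266)],180,180,5)
ps=crop([(88,230),(182,92),(505,220),(420,372)],200,240,6)
def f(p,w): 
    P=pose(*p,Ct); r=[]
    if 't' in w: r.append(proj('top',P)-pt)
    if 's' in w: r.append(proj('side',P)-ps)
    return np.concatenate(r).ravel()
for w in ('t','s','ts'):
    o=least_squares(f,[.55,.15,0],args=(w,)); print('carrier',w,o.x.round(4),o.fun.round(1))
# rack
T=[((.08,.06,.04),(80,118)),((-.09,.06,.04),(165,560)),((-.09,-.06,.04),(472,500)),((.066,.022,.13),(243,95)),((.066,-.022,.13),(363,72))]
S=[((.08,.06,.04),(62,430)),((-.09,.06,.04),(562,475)),((-.09,-.06,.04),(572,252)),((.066,.022,.13),(120,142)),((.066,-.022,.13),(135,62))]
Tp=[((.06,.028),(177,152)),((.06,-.028),(320,128)),((-.05,-.028),(385,410)),((-.05,.028),(238,443))]
Sp=[((-.05,-.028),(463,260)),((-.05,.028),(455,365))]
def g(p,w):
    x,y,yaw,h=p; r=[]
    if 't' in w:
        r.append(proj('top',pose(x,y,yaw,[q for q,_ in T]))-crop([c for _,c in T],352,186,7))
        r.append(proj('top',pose(x,y,yaw,[(*q,h) for q,_ in Tp]))-crop([c for _,c in Tp],352,186,7))
    if 's' in w:
        r.append(proj('side',pose(x,y,yaw,[q for q,_ in S]))-crop([c for _,c in S],290,92,7))
        r.append(proj('side',pose(x,y,yaw,[(*q,h) for q,_ in Sp]))-crop([c for _,c in Sp],290,92,7))
    return np.concatenate(r).ravel()
for w in ('t','s','ts'):
    o=least_squares(g,[.55,-.25,0,.06],args=(w,)); print('rack',w,o.x.round(4),o.fun.round(1).tolist())
x,y,yaw,h=o.x
print(pose(x,y,yaw,[(.005,0,h),(.06,0,h)]))
P=[(.25,.28),]
E
python3 fit.py
```

```text
carrier t [ 0.5491  0.1828 -0.1006] [-0.2  0.   0.2  0.1 -0.3 -0.1  0.3  0. ]
carrier s [ 0.5485  0.1827 -0.1138] [-0.5 -0.1 -0.3 -0.2  0.5  0.4  0.3 -0.1]
carrier ts [ 0.5487  0.1827 -0.1088] [ 0.1  0.1  0.4  0.4 -0.5  0.2  0.2  0.1 -0.7 -0.  -0.5 -0.1  0.4  0.2
  0.3 -0.2]
rack t [ 0.52   -0.2836  0.1776  0.0561] [-1.2, 0.2, 0.2, 0.2, 0.5, 1.0, 0.5, -0.3, 0.6, 0.1, -0.3, -0.4, -0.3, -0.4, -0.1, 0.3, 0.1, -0.8]
rack s [ 0.5185 -0.2836  0.1942  0.0562] [-0.8, -0.4, 0.7, 0.1, 0.2, -0.2, 0.0, 0.1, -0.1, 0.3, -0.2, 0.1, 0.0, -0.1]
rack ts [ 0.5192 -0.2836  0.1834  0.0566] [-1.3, 0.7, 0.4, 0.6, 0.7, 1.1, 0.3, 0.1, 0.4, 0.4, -0.3, -0.1, -0.3, -0.2, 0.1, 0.5, 0.3, -0.4, -1.3, -0.7, 0.1, 0.3, 0.2, 0.0, -0.4, -0.1, -0.3, 0.0, -0.3, 0.0, -0.4, -0.2]
[[ 0.524134   -0.28265855  0.05661971]
 [ 0.57821136 -0.27262667  0.05661971]]
```

Carrier at (0.549, 0.183), yaw -0.109 rad. Rack at (0.519, -0.284), yaw 0.183 rad, with the pile top at roughly 57 mm, which I'll confirm by feel. Both views agree to about 1.5 mm. Now I move above the carrier with the jaws across its width.

```bash
python3 -m jog '[[[0.032,-0.0393,0,0,0,0.0115,1],[0.032,-0.0393,0,0,0,0.0115,1],[0.032,-0.0393,0,0,0,0.0115,1],[0.032,-0.0393,0,0,0,0.0115,1],[0.032,-0.0393,0,0,0,0.0115,1],[0.032,-0.0393,0,0,0,0.0115,1],[0.032,-0.0393,0,0,0,0.0115,1],[0.032,-0.0393,0,0,0,0.0115,1],[0.032,-0.0393,0,0,0,0.0115,1],[0.032,-0.0393,0,0,0,0.0115,1],[0.032,-0.0393,0,0,0,0.0115,1],[0.032,-0.0393,0,0,0,0.0115,1],[0,0,0,0,0,0,1],[0,0,0,0,0,0,1]]]' 10
```

```text
t: 1.85
eef_pos: [0.5486, 0.1827, 0.2203]
ee_rot: [3.141, -0.0, -1.681]
force: [0.2, -0.2, 0.1]
width: 0.0876
```

```bash
python3 -m jog '[[[0,0,-0.03,0,0,0,1],[0,0,-0.03,0,0,0,1],[0,0,-0.025,0,0,0,1],[0,0,-0.015,0,0,0,1],[0,0,0,0,0,0,1],[0,0,0,0,0,0,1]]]'
python3 - <<'E'
from station import grab_frame
import cv2
i=[]
f=grab_frame("side")["pixels"][200:350,170:340,::-1]
cv2.imwrite("pics/s1.png",cv2.resize(f,None,fx=4,fy=4,interpolation=2))
E
```

```text
t: 2.6
eef_pos: [0.5494, 0.1836, 0.1218]
ee_rot: [-3.14, 0.001, -1.679]
force: [0.2, -0.6, 0.1]
width: 0.0876
```

View pics/s1.png

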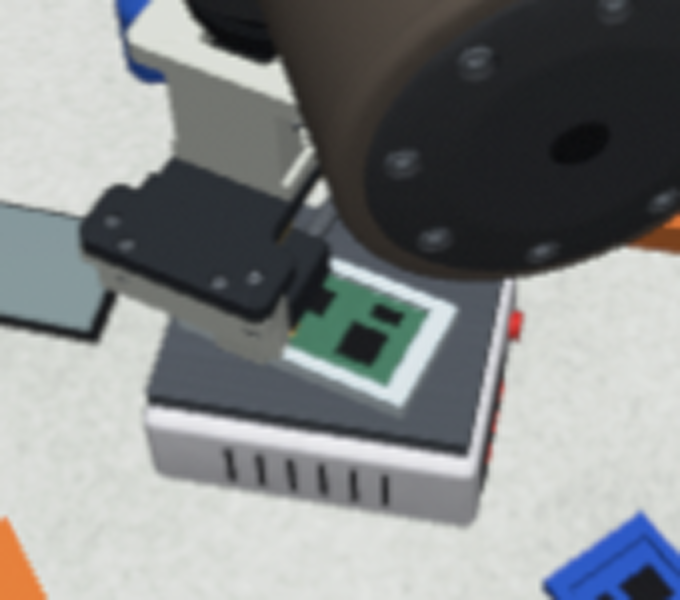

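The picture shows the near finger at crop (265,340) standing outside the carrier's long side, roughly mid-length, and the far finger behind. The fingers straddle it. I descend and read the pose again.

```bash
python3 -m jog '[[[0,0,-0.006,0,0,0,1],[0,0,-0.006,0,0,0,1],[0,0,-0.003,0,0,0,1],[0,0,0,0,0,0,1],[0,0,0,0,0,0,1],[0,0,0,0,0,0,1]]]'; python3 - <<'E'
from station import monitor
for i in range(3): print(monitor.get_state()['eef_pos'])
E
```

```text
t: 3.4
eef_pos: [0.549, 0.1829, 0.1059]
ee_rot: [-3.141, 0.0, -1.68]
force: [0.1, 0.5, 0.1]
width: 0.0877
[0.54903235 0.18294704 0.1059201 ]
[0.54903235 0.18294704 0.1059201 ]
[0.54903235 0.18294704 0.1059201 ]
```

```bash
python3 -m jog '[[[0,0,-0.002,0,0,0,1],[0,0,0,0,0,0,0.85],[0,0,0,0,0,0,0.75],[0,0,0,0,0,0,0.68],[0,0,0,0,0,0,0.64],[0,0,0,0,0,0,0.6],[0,0,0,0,0,0,0.5],[0,0,0,0,0,0,0.4],[0,0,0,0,0,0,0.2],[0,0,0,0,0,0,0],[0,0,0,0,0,0,0],[0,0,0,0,0,0,0]]]' 20
```

```text
t: 4.9
eef_pos: [0.5489, 0.1829, 0.1038]
ee_rot: [-3.142, 0.0, -1.68]
force: [-0.2, -0.0, 0.8]
width: 0.0021
```

The fingers shut almost fully (2 mm), so they missed the carrier or rode over it. I look before moving.

```bash
python3 - <<'E'
from station import grab_frame
import cv2
f=grab_frame("side")["pixels"][200:350,170:340,::-1]
cv2.imwrite("pics/s2.png",cv2.resize(f,None,fx=4,fy=4,interpolation=2))
f=grab_frame("top")["pixels"][:,:,::-1]
cv2.imwrite("pics/t2.png",f)
E
```

```text
(no output)
```

View pics/s2.png

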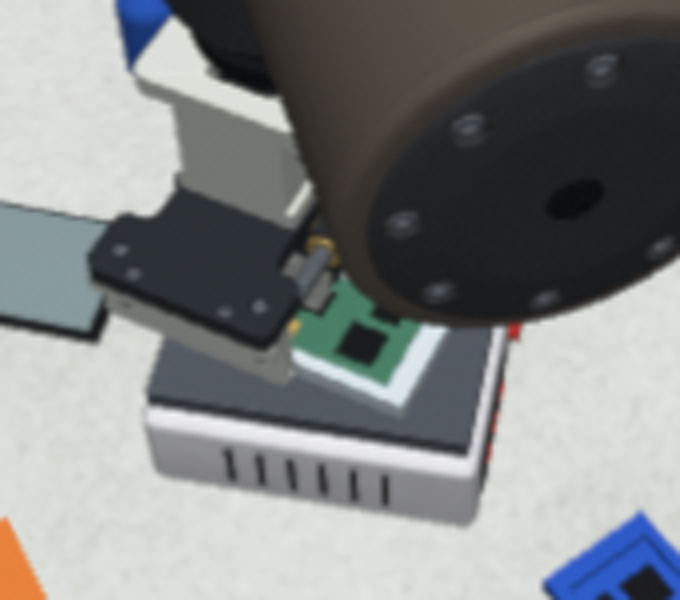

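View pics/t2.png

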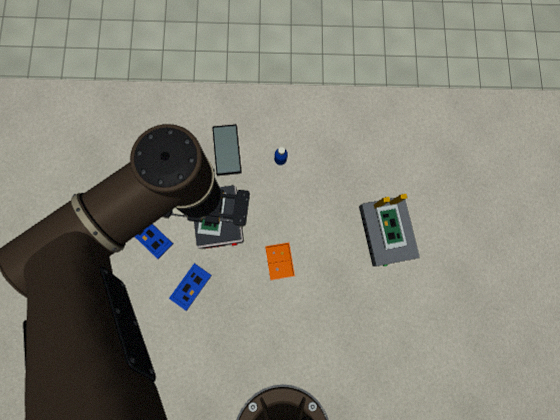

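```bash
python3 - <<'E'
from h import *
from station import monitor
s=monitor.get_state(); print(s['q'],s['width'],s['force'],s['moment'])
Rm=R.from_euler('xyz',s['ee_rot']).as_matrix(); p=s['eef_pos']
import itertools
ims={'side':cv2.imread('pics/s2.png'),'top':None}
pts={'tcp':(0,0,0),'tip':(0,0,.025),'b+':(.0965,0,-.041),'b-':(-.0965,0,-.041)}
for n in pts:
    P=p+Rm@np.array(pts[n]); 
    print(n,P.round(3),'side crop',((proj('side',P)[0]-[170,200])*4).round(),'top',proj('top',P)[0].round())
E
python3 - <<'E'
import cv2
t=cv2.imread('pics/t2.png')[150:280,130:290]
cv2.imwrite('pics/t2c.png',cv2.resize(t,None,fx=4.5,fy=4.5,interpolation=2))
E
```

```text
[ 6.59545794e-01  3.04409271e-01 -3.58006468e-01 -1.11429289e-05
 -9.08328517e-01  8.02442455e-01] 0.0005520758314872212 [ 0.53459138 -0.45374236  0.421518  ] [-0.01354008  0.0190492  -0.0400385 ]
tcp [0.549 0.183 0.104] side crop [313. 286.] top [211. 211.]
tip [0.549 0.183 0.079] side crop [316. 318.] top [212. 213.]
b+ [0.538 0.087 0.145] side crop [410.  71.] top [249. 213.]
b- [0.559 0.279 0.145] side crop [189. 410.] top [168. 204.]
```

View pics/t2c.png

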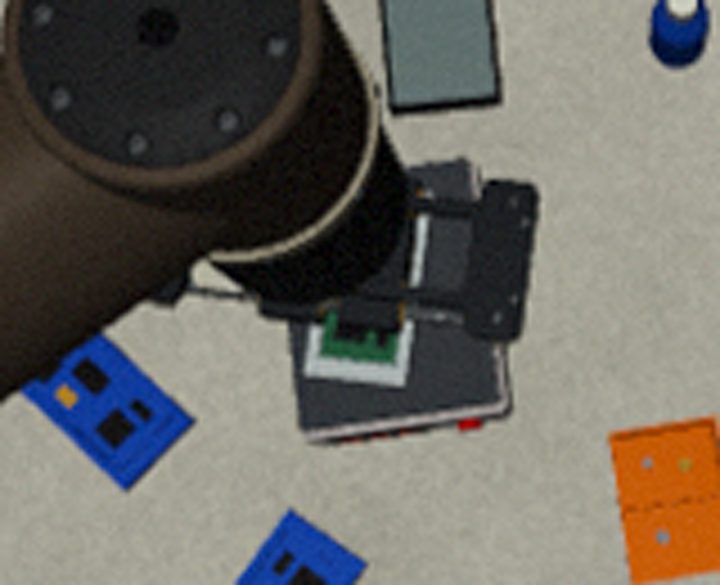

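```bash
python3 - <<'E'
from h import *
from station import monitor
s=monitor.get_state(); print(s['eef_pos'])
Rm=R.from_euler('xyz',s['ee_rot']).as_matrix(); p=s['eef_pos']
for sx in (-.0965,.0965):
  for dz in (-.041,-.08):
    for sy in (-.039,.039):
      P=p+Rm@np.array((sx,sy,dz)); print(sx,sy,dz,P.round(3),'side crop',((proj('side',P)[0]-[170,200])*4).round(),'topcrop',((proj('top',P)[0]-[130,150])*4.5).round())
E
```

```text
[0.54892473 0.18292642 0.10377338]
-0.0965 -0.039 -0.041 [0.598 0.275 0.145] side crop [103. 373.] topcrop [183. 170.]
-0.0965 0.039 -0.041 [0.521 0.283 0.145] side crop [278. 448.] topcrop [158. 314.]
-0.0965 -0.039 -0.08 [0.598 0.275 0.184] side crop [ 89. 316.] topcrop [164. 152.]
-0.0965 0.039 -0.08 [0.521 0.283 0.184] side crop [271. 393.] topcrop [138. 303.]
0.0965 -0.039 -0.041 [0.577 0.083 0.145] side crop [333.  43.] topcrop [544. 213.]
0.0965 0.039 -0.041 [0.5   0.091 0.145] side crop [490. 100.] topcrop [525. 358.]
0.0965 -0.039 -0.08 [0.577 0.083 0.184] side crop [329. -17.] topcrop [541. 198.]
0.0965 0.039 -0.08 [0.5   0.091 0.184] side crop [491.  40.] topcrop [521. 349.]
```

```bash
python3 - <<'E'
import cv2
t=cv2.imread('pics/s2.png')[190:420,220:480]
cv2.imwrite('pics/s2c.png',cv2.resize(t,None,fx=2.5,fy=2.5,interpolation=2))
E
```

```text
(no output)
```

View pics/s2c.png

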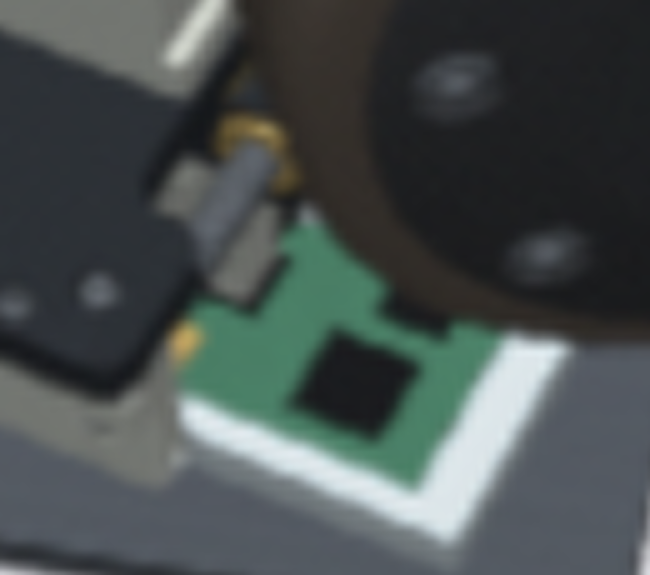

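The gripper closed above the board without touching the carrier, which hasn't moved. In my first crop I took the gripper's end cap for the finger. The tips seem to be higher than I computed. I raise, open, look again, then feel for the plate with the open fingers.

```bash
python3 -m jog '[[[0,0,0.02,0,0,0,0],[0,0,0.02,0,0,0,0],[0,0,0.02,0,0,0,0],[0,0,0,0,0,0,1],[0,0,0,0,0,0,1],[0,0,0,0,0,0,1],[0,0,0,0,0,0,1],[0,0,0,0,0,0,1]]]'; python3 - <<'E'
from h import *
from station import grab_frame,monitor
s=monitor.get_state()
Rm=R.from_euler('xyz',s['ee_rot']).as_matrix(); p=s['eef_pos']
for n,(u,v,k) in {'side':(170,180,4),'top':(150,150,5)}.items():
    f=grab_frame(n)["pixels"][v:v+140,u:u+170 if n=='side' else u+120,::-1]
    f=cv2.resize(f,None,fx=k,fy=k,interpolation=2)
    for sx in (-.044,.044):
      for sy in (-.0095,.0095):
        P=p+Rm@np.array((sx,sy,.025)); q=(proj(n,P)[0]-[u,v]+.5)*k
        cv2.circle(f,tuple(int(c) for c in q),3,(0,0,255),1)
    cv2.imwrite(f"pics/{n}3.png",f)
print(p,s['width'])
E
```

```text
t: 6.0
eef_pos: [0.5488, 0.1829, 0.1634]
ee_rot: [3.141, -0.0, -1.68]
force: [0.5, 0.3, -0.5]
width: 0.0451
[0.54883924 0.18287709 0.16341514] 0.04509573214011654
```

View pics/side3.png

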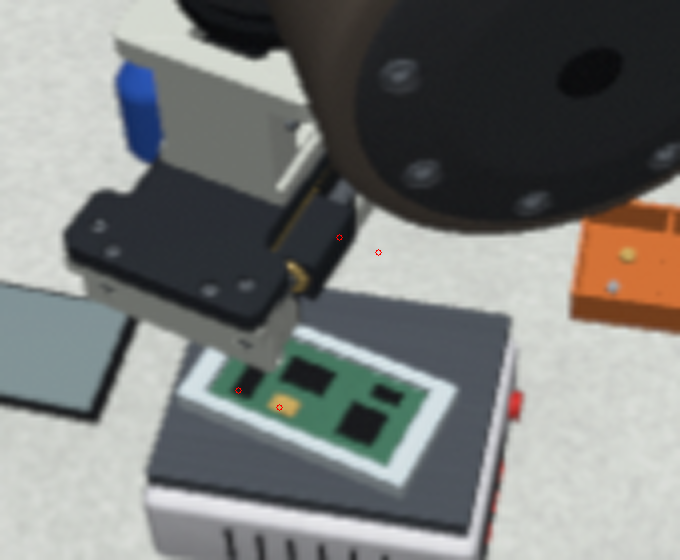

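View pics/top3.png

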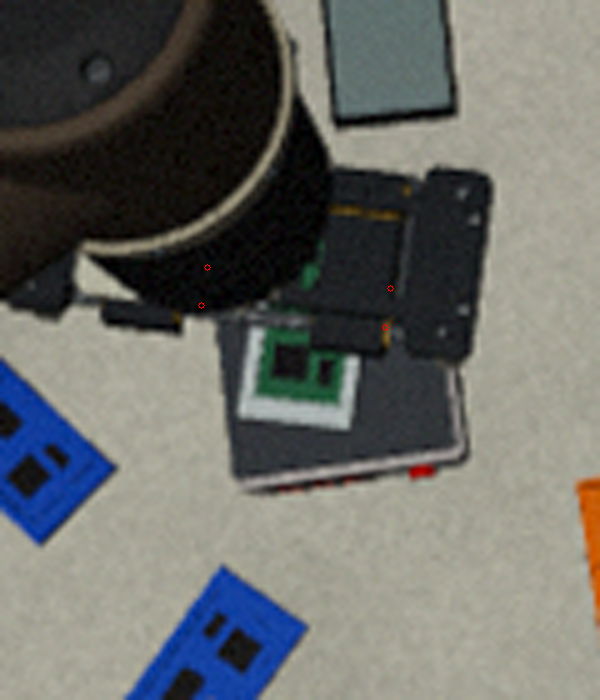

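The open fingers are hidden behind the gripper's cap in both views. I go back down to the known safe height fully open, then feel for the plate.

```bash
python3 -m jog '[[[0,0,-0.015,0,0,0,1],[0,0,-0.015,0,0,0,1],[0,0,-0.015,0,0,0,1],[0,0,-0.013,0,0,0,1],[0,0,0,0,0,0,1],[0,0,0,0,0,0,1]]]'; python3 - <<'E'
from h import *
from station import grab_frame,monitor
for n,(u,v,k) in {'side':(170,200,5)}.items():
    f=grab_frame(n)["pixels"][v:v+120,u:u+150,::-1]
    f=cv2.resize(f,None,fx=k,fy=k,interpolation=2)
    cv2.imwrite(f"pics/{n}4.png",f)
E
```

```text
t: 6.85
eef_pos: [0.5492, 0.1831, 0.106]
ee_rot: [-3.141, 0.0, -1.679]
force: [-0.2, 0.3, -0.1]
width: 0.0877
```

View pics/side4.png

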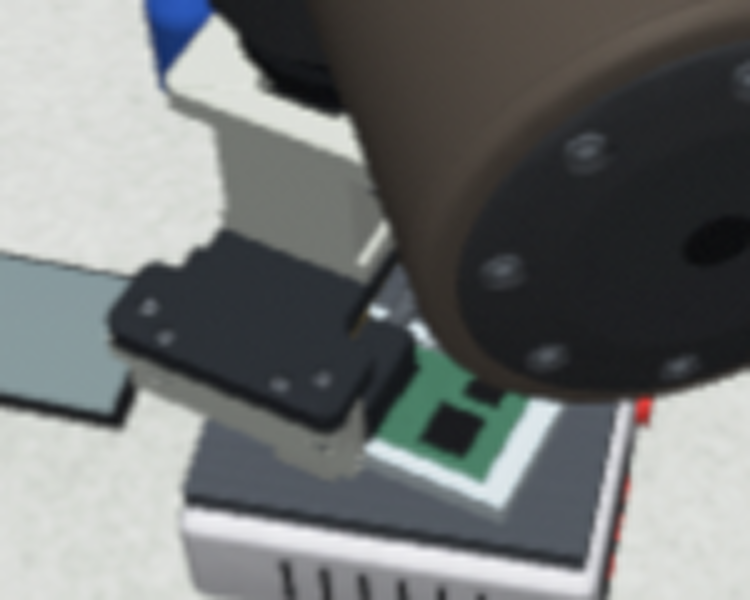

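```bash
python3 - <<'E'
from h import *
from station import monitor
s=monitor.get_state(); Rm=R.from_euler('xyz',s['ee_rot']).as_matrix(); p=s['eef_pos']
for z in (.025,.015,.006):
  for sx in (-.044,-.065):
    print(z,sx,[((proj('side',p+Rm@np.array((sx,sy,z)))[0]-[170,200]+.5)*5).round() for sy in (-.0095,.0095)])
E
```

```text
0.025 -0.044 [array([310., 483.]), array([359., 504.])]
0.025 -0.065 [array([280., 531.]), array([329., 553.])]
0.015 -0.044 [array([308., 467.]), array([357., 488.])]
0.015 -0.065 [array([277., 516.]), array([327., 537.])]
0.006 -0.044 [array([306., 453.]), array([355., 474.])]
0.006 -0.065 [array([275., 501.]), array([325., 523.])]
```

By eye the tips look some 20 mm higher than the tool frame says. I feel for the plate in small guarded steps.

```bash
python3 -m jog '[[[0,0,-0.0015,0,0,0,1],[0,0,-0.0015,0,0,0,1],[0,0,0,0,0,0,1]]]'
python3 -m jog '[[[0,0,-0.001,0,0,0,1],[0,0,0,0,0,0,1]]]'
```

```text
t: 7.28
eef_pos: [0.5489, 0.1829, 0.1028]
ee_rot: [-3.142, 0.0, -1.68]
force: [0.7, -0.4, 0.6]
width: 0.0877
t: 7.52
eef_pos: [0.5489, 0.1829, 0.1017]
ee_rot: [3.141, -0.0, -1.68]
force: [0.0, -0.6, 0.3]
width: 0.0878
```

```bash
python3 -m jog '[[[0,0,-0.001,0,0,0,1],[0,0,0,0,0,0,1]]]'
python3 -m jog '[[[0,0,-0.001,0,0,0,1],[0,0,0,0,0,0,1]]]'
```

```text
t: 7.78
eef_pos: [0.5489, 0.1829, 0.1007]
ee_rot: [3.141, -0.0, -1.68]
force: [-0.3, 0.2, -0.5]
width: 0.0879
t: 8.02
eef_pos: [0.5488, 0.1829, 0.0997]
ee_rot: [3.141, -0.0, -1.68]
force: [-0.8, 0.5, -0.7]
width: 0.0876
```

No contact at a nominal tip height of 74.7 mm, below the plate's 76 mm, so the tips really are higher. I continue.

```bash
python3 -m jog '[[[0,0,-0.001,0,0,0,1],[0,0,-0.001,0,0,0,1],[0,0,0,0,0,0,1]]]'
python3 -m jog '[[[0,0,-0.001,0,0,0,1],[0,0,0,0,0,0,1]]]'
```

```text
t: 8.4
eef_pos: [0.5488, 0.1829, 0.0976]
ee_rot: [3.141, -0.0, -1.68]
force: [-0.2, 0.5, -0.3]
width: 0.0877
t: 8.65
eef_pos: [0.5489, 0.1829, 0.0967]
ee_rot: [3.141, -0.0, -1.68]
force: [-0.1, 0.6, 0.7]
width: 0.0877
```

```bash
python3 -m jog '[[[0,0,-0.001,0,0,0,1],[0,0,-0.001,0,0,0,1],[0,0,0,0,0,0,1]]]'
```

```text
t: 9.02
eef_pos: [0.5488, 0.1829, 0.0946]
ee_rot: [3.141, -0.0, -1.68]
force: [0.1, -0.8, -0.0]
width: 0.0874
```

```bash
python3 -m jog '[[[0,0,-0.001,0,0,0,1],[0,0,-0.001,0,0,0,1],[0,0,0,0,0,0,1]]]'
```

```text
t: 9.4
eef_pos: [0.5488, 0.1829, 0.0926]
ee_rot: [3.141, -0.0, -1.68]
force: [0.0, -0.1, -0.4]
width: 0.0878
```

```bash
python3 - <<'E'
from h import *
from station import grab_frame
u,v,k=(190,230,8)
f=grab_frame("side")["pixels"][v:v+70,u:u+95,::-1]
cv2.imwrite("pics/side5.png",cv2.resize(f,None,fx=k,fy=k,interpolation=2))
E
```

```text
(no output)
```

View pics/side5.png

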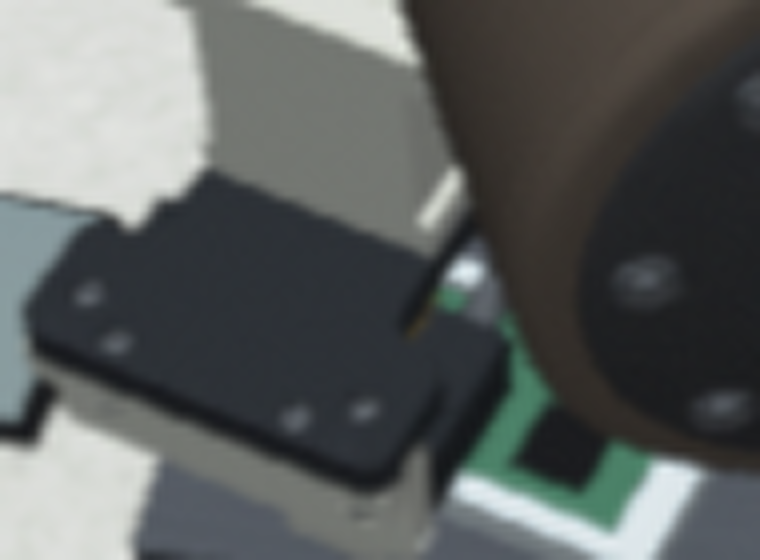

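```bash
python3 -m jog '[[[0,0,-0.001,0,0,0,1],[0,0,-0.001,0,0,0,1],[0,0,0,0,0,0,1]]]'
```

```text
t: 9.82
eef_pos: [0.5488, 0.1829, 0.0906]
ee_rot: [3.141, -0.0, -1.68]
force: [-0.4, 1.3, -0.3]
width: 0.0877
```

```bash
python3 -m jog '[[[0,0,-0.001,0,0,0,1],[0,0,-0.001,0,0,0,1],[0,0,0,0,0,0,1]]]'
```

```text
t: 10.2
eef_pos: [0.5489, 0.1829, 0.0886]
ee_rot: [3.141, -0.0, -1.68]
force: [-0.4, -0.4, 0.3]
width: 0.0877
```

```bash
python3 -m jog '[[[0,0,-0.001,0,0,0,1],[0,0,-0.001,0,0,0,1],[0,0,0,0,0,0,1]]]';  python3 - <<'E'
from h import *
from station import grab_frame
u,v,k=(190,230,8)
f=grab_frame("side")["pixels"][v:v+75,u:u+95,::-1]
u,v,k=(190,250,8)
f=grab_frame("side")["pixels"][v:v+75,u:u+95,::-1]
cv2.imwrite("pics/side6.png",cv2.resize(f,None,fx=k,fy=k,interpolation=2))
E
```

```text
t: 10.58
eef_pos: [0.5488, 0.1829, 0.0867]
ee_rot: [3.141, -0.0, -1.68]
force: [0.3, 1.0, -0.0]
width: 0.0878
```

View pics/side6.png

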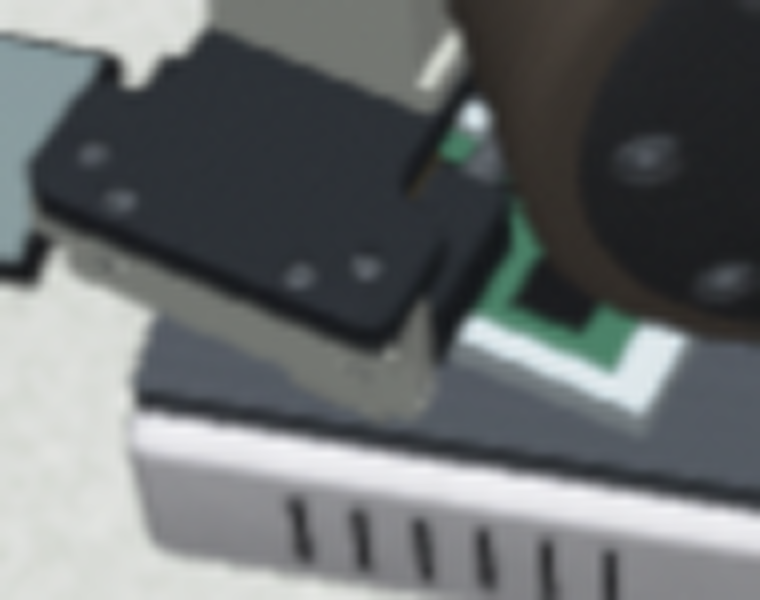

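The near finger's tip is now visible at crop (400,415), a few mm above the plate. I continue in 1 mm steps.

```bash
python3 -m jog '[[[0,0,-0.001,0,0,0,1],[0,0,0,0,0,0,1]]]'
```

```text
t: 10.92
eef_pos: [0.5489, 0.1829, 0.0857]
ee_rot: [3.141, -0.0, -1.68]
force: [0.3, 0.0, -0.5]
width: 0.0879
```

```bash
python3 -m jog '[[[0,0,-0.001,0,0,0,1],[0,0,0,0,0,0,1]]]'
```

```text
t: 11.18
eef_pos: [0.5488, 0.1829, 0.0847]
ee_rot: [3.141, -0.0, -1.68]
force: [-0.7, 0.4, -0.0]
width: 0.0876
```

```bash
python3 -m jog '[[[0,0,-0.001,0,0,0,1],[0,0,0,0,0,0,1]]]'
```

```text
t: 11.42
eef_pos: [0.5489, 0.1829, 0.0837]
ee_rot: [3.141, -0.0, -1.68]
force: [-0.1, 0.2, -0.1]
width: 0.087
```

```bash
python3 -m jog '[[[0,0,-0.001,0,0,0,1],[0,0,0,0,0,0,1]]]'
```

```text
t: 11.68
eef_pos: [0.5489, 0.1829, 0.0826]
ee_rot: [3.141, -0.0, -1.68]
force: [0.4, -0.2, 0.1]
width: 0.0877
```

```bash
python3 -m jog '[[[0,0,-0.001,0,0,0,1],[0,0,0,0,0,0,1]]]'
```

```text
t: 11.92
eef_pos: [0.5489, 0.1829, 0.0817]
ee_rot: [3.141, -0.0, -1.68]
force: [-0.5, 0.6, -0.1]
width: 0.0877
```

```bash
python3 -m jog '[[[0,0,-0.001,0,0,0,1],[0,0,0,0,0,0,1]]]'; python3 - <<'E'
from h import *
from station import grab_frame
u,v,k=(190,250,8)
f=grab_frame("side")["pixels"][v:v+75,u:u+95,::-1]
cv2.imwrite("pics/side7.png",cv2.resize(f,None,fx=k,fy=k,interpolation=2))
E
```

```text
t: 12.18
eef_pos: [0.5489, 0.1829, 0.0807]
ee_rot: [3.141, -0.0, -1.68]
force: [-0.3, -0.3, -0.1]
width: 0.0873
```

View pics/side7.png

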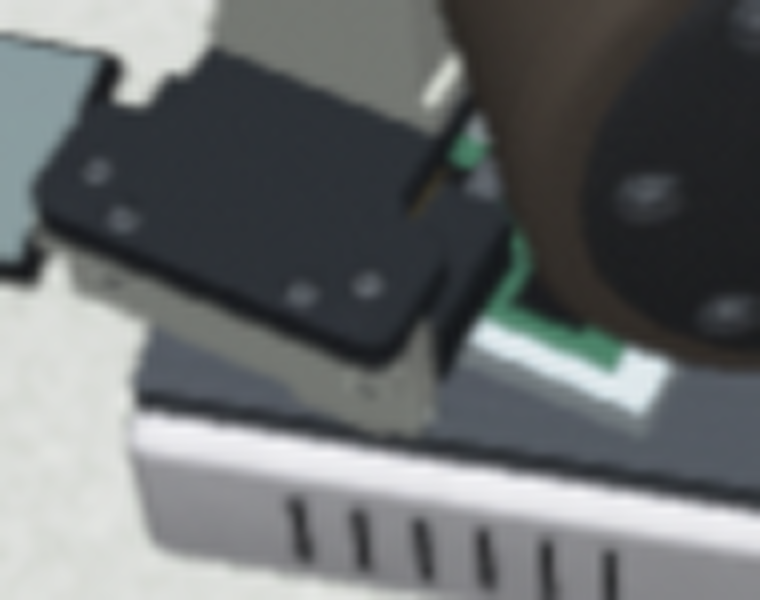

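```bash
python3 -m jog '[[[0,0,-0.001,0,0,0,1],[0,0,0,0,0,0,1]]]'
```

```text
t: 12.48
eef_pos: [0.5489, 0.1829, 0.0797]
ee_rot: [3.141, -0.0, -1.68]
force: [-0.3, 0.2, 0.2]
width: 0.0877
```

```bash
python3 -m jog '[[[0,0,-0.001,0,0,0,1],[0,0,0,0,0,0,1]]]'
```

```text
t: 12.72
eef_pos: [0.5489, 0.1829, 0.0787]
ee_rot: [3.141, -0.0, -1.68]
force: [-0.7, 0.1, -0.5]
width: 0.0878
```

```bash
python3 -m jog '[[[0,0,-0.001,0,0,0,1],[0,0,0,0,0,0,1]]]'
```

```text
t: 12.98
eef_pos: [0.5488, 0.1829, 0.0777]
ee_rot: [3.141, -0.0, -1.68]
force: [0.8, -0.2, 0.5]
width: 0.0879
```

The tips should be within the carrier's 10 mm thickness now: the picture puts them near 77 mm, and the plate stops them below 76. I try a gentle close.

```bash
python3 -m jog '[[[0,0,0,0,0,0,0.8],[0,0,0,0,0,0,0.72],[0,0,0,0,0,0,0.66],[0,0,0,0,0,0,0.62],[0,0,0,0,0,0,0.58],[0,0,0,0,0,0,0.5],[0,0,0,0,0,0,0.5]]]' 8
```

```text
t: 13.85
eef_pos: [0.549, 0.183, 0.0778]
ee_rot: [-3.141, 0.0, -1.68]
force: [0.5, -0.3, -0.6]
width: 0.0559
```

Width 55.9 mm, which matches the carrier's 56 mm, so it is gripped. I firm the grip and lift.

```bash
python3 -m jog '[[[0,0,0,0,0,0,0.3],[0,0,0,0,0,0,0],[0,0,0,0,0,0,0],[0,0,0.002,0,0,0,0],[0,0,0.004,0,0,0,0],[0,0,0.006,0,0,0,0],[0,0,0.01,0,0,0,0],[0,0,0.01,0,0,0,0],[0,0,0.01,0,0,0,0],[0,0,0.008,0,0,0,0],[0,0,0,0,0,0,0],[0,0,0,0,0,0,0]]]' 25; python3 - <<'E'
from h import *
from station import grab_frame
u,v,k=(170,200,5)
f=grab_frame("side")["pixels"][v:v+120,u:u+150,::-1]
cv2.imwrite("pics/side8.png",cv2.resize(f,None,fx=k,fy=k,interpolation=2))
E
```

```text
t: 15.35
eef_pos: [0.5487, 0.1828, 0.1275]
ee_rot: [3.141, -0.0, -1.68]
force: [0.3, -0.4, -2.0]
width: 0.0548
```

View pics/side8.png

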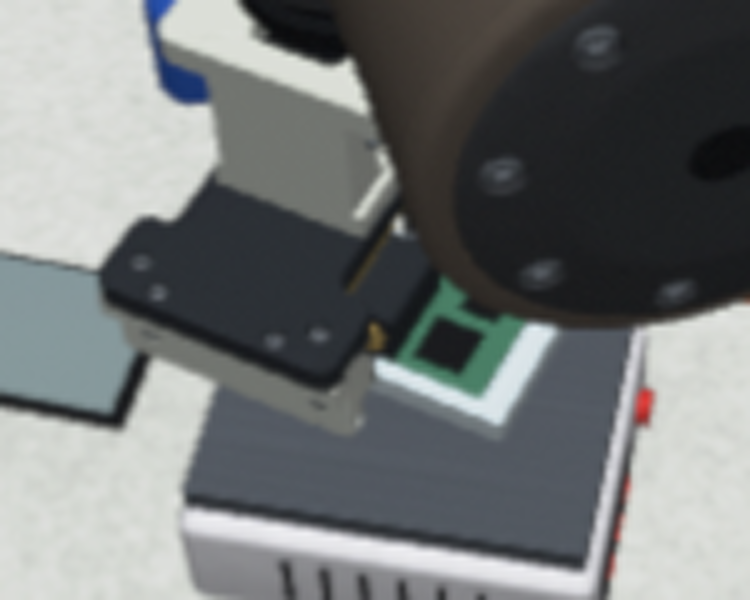

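```bash
python3 - <<'E'
from h import *
a,b=.055,.028
for z in (.130,.1335,.136,.139):
    print(z,((proj('side',pose(.5487,.1828,-.109,[(-a,b,z),(-a,-b,z),(0,b,z)]))-[170,200]+.5)*5).round().tolist())
E
```

```text
0.13 [[499.0, 437.0], [573.0, 311.0], [350.0, 377.0]]
0.1335 [[499.0, 431.0], [573.0, 304.0], [349.0, 370.0]]
0.136 [[499.0, 427.0], [573.0, 300.0], [349.0, 366.0]]
0.139 [[498.0, 422.0], [573.0, 295.0], [348.0, 361.0]]
```

The carrier is lifted, level, and about 2 N. Underside ≈ TCP z − 1.7 mm. I carry it to a point above the rack, about 13 mm short of home, turning by +0.292 rad.

```bash
python3 - <<'E'
from h import *
# bottle base and tray on table
for n,uv,z in (('bottle',(281,161),.02),('cap',(282,150),.085),('tray',(280,261),.01)):
    o=least_squares(lambda p: proj('top',[p[0],p[1],z])[0]-uv,[.6,0]); print(n,o.x.round(3))
E
python3 -m jog '[[[0,0,0.01,0,0,0,0],[-0.0027,-0.0167,0.015,0,0,0.0105,0],[-0.0027,-0.0334,0.01,0,0,0.0209,0],[-0.0027,-0.0334,0.005,0,0,0.0209,0],[-0.0027,-0.0334,0,0,0,0.0209,0],[-0.0027,-0.0334,0,0,0,0.0209,0],[-0.0027,-0.0334,0,0,0,0.0209,0],[-0.0027,-0.0334,0,0,0,0.0209,0],[-0.0027,-0.0334,0,0,0,0.0209,0],[-0.0027,-0.0334,0,0,0,0.0209,0],[-0.0027,-0.0334,0,0,0,0.0209,0],[-0.0027,-0.0334,0,0,0,0.0209,0],[-0.0027,-0.0334,0,0,0,0.0209,0],[-0.0027,-0.0334,0,0,0,0.0209,0],[-0.0027,-0.0334,0,0,0,0.0209,0],[0,-0.0167,0,0,0,0.0105,0],[0,0,0,0,0,0,0],[0,0,0,0,0,0,0]]]'
```

```text
bottle [0.707 0.007]
cap [0.717 0.007]
tray [0.432 0.007]
t: 17.65
eef_pos: [0.5108, -0.2847, 0.1683]
ee_rot: [-3.141, -0.0, -1.387]
force: [0.9, 0.9, -1.8]
width: 0.0549
```

```bash
python3 - <<'E'
from h import *
from station import grab_frame
for n,(u,v,k) in {'side':(260,60,4),'top':(320,160,5)}.items():
    f=grab_frame(n)["pixels"][v:v+130,u:u+150,::-1]
    cv2.imwrite(f"pics/{n}9.png",cv2.resize(f,None,fx=k,fy=k,interpolation=2))
E
```

```text
(no output)
```

View pics/side9.png

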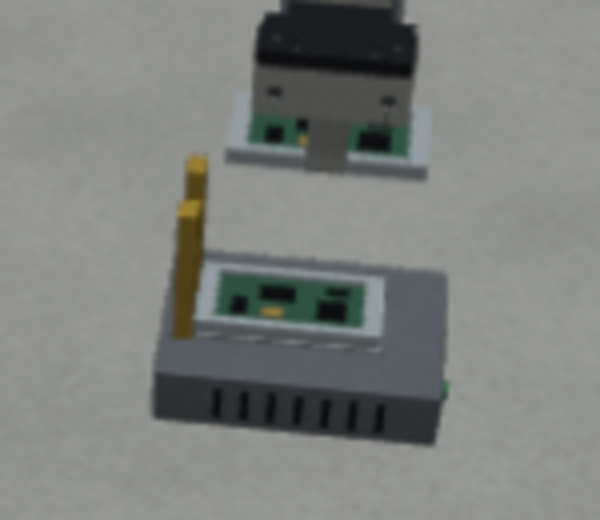

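View pics/top9.png

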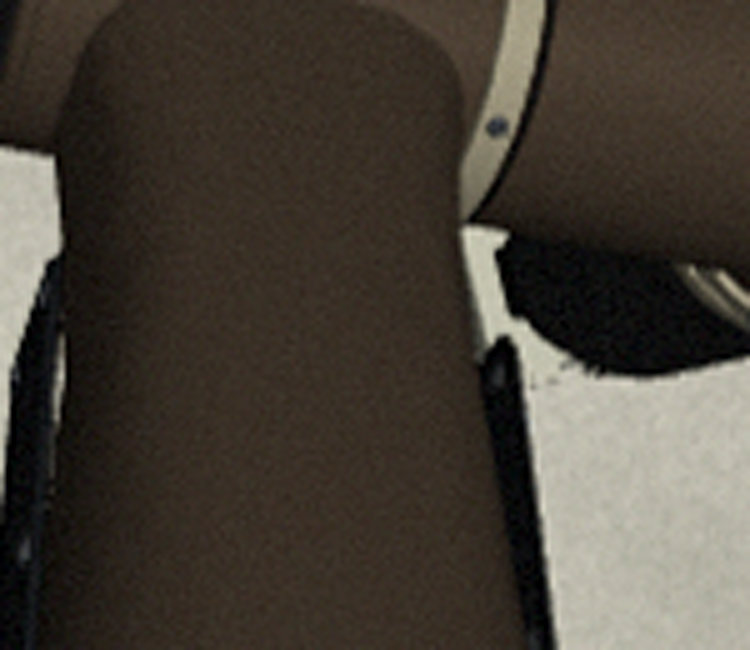

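The side view shows the carrier held flat at crop (328,135), above and slightly robot-side of the pile. I check its expected corners against this picture.

```bash
python3 - <<'E'
from h import *
a,b=.055,.028
print(((proj('side',pose(.5110,-.2848,.184,[(a,b,.1766),(-a,b,.1766),(-a,-b,.1766),(a,b,.1666),(-a,b,.1666)]))-[260,60]+.5)*4).round().tolist())
obs=crop([(228,152),(428,168),(428,110),(226,163),(427,180)],260,60,4)
z=np.array([.01,.01,.01,0,0])
L=np.array([(a,b),(-a,b),(-a,-b),(a,b),(-a,b)])
o=least_squares(lambda p:(proj('side',pose(p[0],p[1],p[2],np.c_[L,z+p[3]]))-obs).ravel(),[.511,-.285,.18,.167]);print(o.x.round(4),o.fun.round(1))
o=least_squares(lambda p:(proj('side',pose(p[0],p[1],p[2],np.c_[L,z+.1666]))-obs).ravel(),[.511,-.285,.18]);print(o.x.round(4),o.fun.round(1))
E
```

```text
[[224.0, 149.0], [427.0, 168.0], [430.0, 109.0], [223.0, 164.0], [425.0, 183.0]]
[ 0.5127 -0.2982  0.2031  0.1571] [-0.1 -0.4 -0.1 -0.4  0.3 -0.2  0.2  0.6 -0.4  0.4]
[ 0.5102 -0.2846  0.2059] [-0.5 -0.4  0.3 -0.4  0.6 -0.5 -0.2  0.7 -0.   0.4]
```

Agrees within about 1 mm. Lowering to just above the highest possible pile (90 mm).

```bash
python3 -m jog '[[[0,0,-0.012,0,0,0,0],[0,0,-0.02,0,0,0,0],[0,0,-0.02,0,0,0,0],[0,0,-0.01,0,0,0,0],[0,0,-0.006,0,0,0,0],[0,0,-0.003,0,0,0,0],[0,0,0,0,0,0,0],[0,0,0,0,0,0,0]]]'
python3 -m jog '[[[0,0,-0.0025,0,0,0,0],[0,0,-0.0025,0,0,0,0],[0,0,-0.0025,0,0,0,0],[0,0,-0.0025,0,0,0,0],[0,0,0,0,0,0,0]]]'
```

```text
t: 18.75
eef_pos: [0.5114, -0.2848, 0.0973]
ee_rot: [-3.141, -0.0, -1.387]
force: [0.9, 0.5, -1.6]
width: 0.0551
t: 19.38
eef_pos: [0.5109, -0.2846, 0.0864]
ee_rot: [3.141, 0.0, -1.387]
force: [0.4, 0.5, -2.0]
width: 0.0551
```

```bash
python3 -m jog '[[[0,0,-0.002,0,0,0,0],[0,0,-0.002,0,0,0,0],[0,0,-0.002,0,0,0,0],[0,0,-0.002,0,0,0,0],[0,0,0,0,0,0,0]]]'; python3 - <<'E'
from h import *
from station import grab_frame
for n,(u,v,k) in {'side':(280,85,6)}.items():
    f=grab_frame(n)["pixels"][v:v+95,u:u+110,::-1]
    cv2.imwrite(f"pics/{n}10.png",cv2.resize(f,None,fx=k,fy=k,interpolation=2))
E
```

```text
t: 20.0
eef_pos: [0.511, -0.2847, 0.0786]
ee_rot: [3.141, 0.0, -1.387]
force: [-0.4, -0.1, -1.9]
width: 0.0554
```

View pics/side10.png

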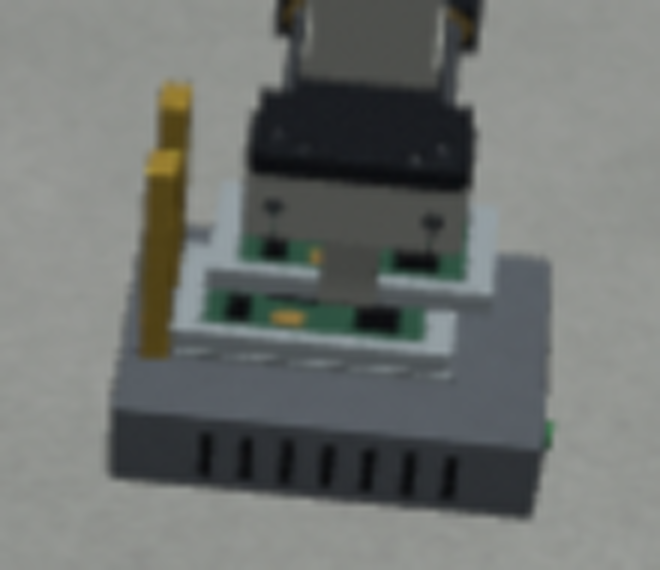

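The carrier is aligned with the pile and still some 20 mm above it: its lower edge is at crop (490,308) and the pile's rim at (455,350). I continue slowly.

```bash
python3 -m jog '[[[0,0,-0.002,0,0,0,0],[0,0,-0.002,0,0,0,0],[0,0,-0.002,0,0,0,0],[0,0,-0.002,0,0,0,0],[0,0,0,0,0,0,0]]]'
```

```text
t: 20.68
eef_pos: [0.5109, -0.2846, 0.0705]
ee_rot: [3.141, 0.0, -1.387]
force: [0.4, -0.1, -1.5]
width: 0.0548
```

```bash
python3 -m jog '[[[0,0,-0.001,0,0,0,0],[0,0,-0.001,0,0,0,0],[0,0,-0.001,0,0,0,0],[0,0,0,0,0,0,0]]]'
```

```text
t: 21.18
eef_pos: [0.511, -0.2847, 0.0677]
ee_rot: [3.141, 0.0, -1.387]
force: [0.8, -0.3, -2.3]
width: 0.0553
```

```bash
python3 -m jog '[[[0,0,-0.001,0,0,0,0],[0,0,-0.001,0,0,0,0],[0,0,0,0,0,0,0]]]'
```

```text
t: 21.55
eef_pos: [0.5111, -0.2847, 0.0657]
ee_rot: [3.141, 0.0, -1.387]
force: [-0.5, -0.2, -1.6]
width: 0.0549
```

```bash
python3 -m jog '[[[0,0,-0.001,0,0,0,0],[0,0,-0.001,0,0,0,0],[0,0,0,0,0,0,0]]]'
```

```text
t: 21.92
eef_pos: [0.5111, -0.2847, 0.0637]
ee_rot: [3.141, 0.0, -1.387]
force: [0.7, 0.2, -2.5]
width: 0.055
```

```bash
python3 -m jog '[[[0,0,-0.001,0,0,0,0],[0,0,-0.001,0,0,0,0],[0,0,0,0,0,0,0]]]'
```

```text
t: 22.3
eef_pos: [0.511, -0.2846, 0.0616]
ee_rot: [3.141, 0.0, -1.387]
force: [-0.1, -1.0, -2.0]
width: 0.055
```

```bash
python3 -m jog '[[[0,0,-0.0005,0,0,0,0],[0,0,-0.0005,0,0,0,0],[0,0,0,0,0,0,0]]]'
```

```text
t: 22.68
eef_pos: [0.5111, -0.2847, 0.0607]
ee_rot: [3.142, -0.0, -1.387]
force: [-0.1, 0.4, -1.2]
width: 0.0547
```

```bash
python3 -m jog '[[[0,0,-0.0005,0,0,0,0],[0,0,-0.0005,0,0,0,0],[0,0,0,0,0,0,0]]]'
```

```text
t: 23.05
eef_pos: [0.5111, -0.2847, 0.0597]
ee_rot: [3.141, 0.0, -1.387]
force: [0.6, -0.4, -1.9]
width: 0.0552
```

```bash
python3 -m jog '[[[0,0,-0.0005,0,0,0,0],[0,0,0,0,0,0,0]]]'
```

```text
t: 23.3
eef_pos: [0.5111, -0.2847, 0.0592]
ee_rot: [3.142, 0.0, -1.387]
force: [-0.4, 0.5, -1.1]
width: 0.0553
```

```bash
python3 -m jog '[[[0,0,-0.0005,0,0,0,0],[0,0,0,0,0,0,0]]]'
```

```text
t: 23.55
eef_pos: [0.5111, -0.2847, 0.0587]
ee_rot: [3.142, 0.0, -1.387]
force: [-0.8, -0.4, -1.1]
width: 0.0554
```

```bash
python3 -m jog '[[[0,0,-0.0005,0,0,0,0],[0,0,0,0,0,0,0]]]'
```

```text
t: 23.8
eef_pos: [0.5111, -0.2847, 0.0582]
ee_rot: [3.142, 0.0, -1.387]
force: [0.9, 0.9, -2.0]
width: 0.0549
```

```bash
python3 -m jog '[[[0,0,-0.0005,0,0,0,0],[0,0,0,0,0,0,0]]]'
```

```text
t: 24.05
eef_pos: [0.5111, -0.2847, 0.0577]
ee_rot: [3.142, 0.0, -1.387]
force: [0.2, 0.6, -2.5]
width: 0.0552
```

```bash
python3 -m jog '[[[0,0,-0.0005,0,0,0,0],[0,0,0,0,0,0,0]]]'
```

```text
t: 24.3
eef_pos: [0.5111, -0.2847, 0.0572]
ee_rot: [3.142, 0.0, -1.387]
force: [0.8, -0.4, -1.3]
width: 0.0546
```

```bash
python3 -m jog '[[[0,0,-0.0005,0,0,0,0],[0,0,0,0,0,0,0]]]'
```

```text
t: 24.55
eef_pos: [0.5111, -0.2847, 0.0567]
ee_rot: [3.142, 0.0, -1.387]
force: [0.4, -0.5, -2.8]
width: 0.0549
```

```bash
python3 -m jog '[[[0,0,-0.0005,0,0,0,0],[0,0,0,0,0,0,0]]]'
```

```text
t: 24.8
eef_pos: [0.5112, -0.2847, 0.0563]
ee_rot: [-3.142, -0.0, -1.387]
force: [-0.1, 0.4, -2.0]
width: 0.0546
```

```bash
python3 -m jog '[[[0,0,-0.0005,0,0,0,0],[0,0,0,0,0,0,0]]]'; python3 - <<'E'
from h import *
from station import grab_frame
for n,(u,v,k) in {'side':(285,105,8)}.items():
    f=grab_frame(n)["pixels"][v:v+70,u:u+95,::-1]
    cv2.imwrite(f"pics/{n}11.png",cv2.resize(f,None,fx=k,fy=k,interpolation=2))
E
```

```text
t: 25.05
eef_pos: [0.5112, -0.2847, 0.0562]
ee_rot: [-3.141, -0.0, -1.387]
force: [-1.4, 1.5, 3.3]
width: 0.0551
```

View pics/side11.png

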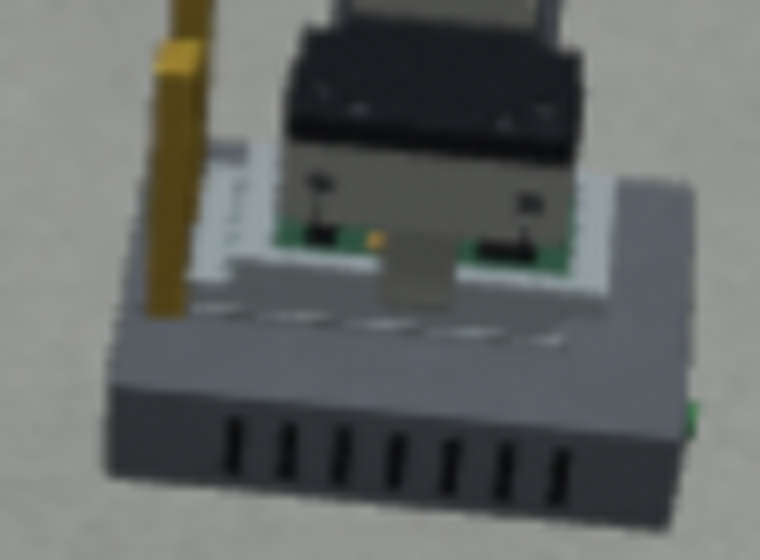

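Contact: the vertical force went from −2 to +3.3 N, and the picture shows the carrier lying flat on the pile about 10 mm short of the bars. I slide it home along rack +x.

```bash
python3 -m jog '[[[0,0,0,0,0,0,0],[0.0012,0.0002,0,0,0,0,0],[0.0012,0.0002,0,0,0,0,0],[0.0012,0.0002,0,0,0,0,0],[0.0012,0.0002,0,0,0,0,0],[0,0,0,0,0,0,0]]]'
```

```text
t: 25.85
eef_pos: [0.5143, -0.2843, 0.0561]
ee_rot: [3.139, 0.0, -1.387]
force: [-7.6, -0.6, 8.6]
width: 0.0549
```

```bash
python3 -m jog '[[[0.001,0.0002,0,0,0,0,0],[0.001,0.0002,0,0,0,0,0],[0.001,0.0002,0,0,0,0,0],[0,0,0,0,0,0,0]]]'
```

```text
t: 26.35
eef_pos: [0.5174, -0.2838, 0.0561]
ee_rot: [3.139, 0.0, -1.387]
force: [-6.3, -1.2, 8.2]
width: 0.0552
```

```bash
python3 -m jog '[[[0.001,0.0002,0,0,0,0,0],[0.0005,0.0001,0,0,0,0,0],[0,0,0,0,0,0,0]]]'
```

```text
t: 26.72
eef_pos: [0.5188, -0.2835, 0.0561]
ee_rot: [3.139, 0.0, -1.387]
force: [-6.6, -1.8, 7.9]
width: 0.0549
```

```bash
python3 -m jog '[[[0,0,0.0002,0,0,0,0],[0.001,0.0002,0,0,0,0,0],[0.0005,0.0001,0,0,0,0,0],[0,0,0,0,0,0,0]]]'
```

```text
t: 27.22
eef_pos: [0.5207, -0.2831, 0.0561]
ee_rot: [3.14, 0.0, -1.387]
force: [-4.9, -0.9, 6.3]
width: 0.0548
```

```bash
python3 -m jog '[[[0.0005,0.0001,0,0,0,0,0],[0.0005,0.0001,0,0,0,0,0],[0,0,0,0,0,0,0]]]'
```

```text
t: 27.6
eef_pos: [0.5216, -0.2829, 0.0561]
ee_rot: [3.139, 0.0, -1.387]
force: [-4.6, 0.1, 5.8]
width: 0.055
```

```bash
python3 -m jog '[[[0.0005,0.0001,0,0,0,0,0],[0.0005,0.0001,0,0,0,0,0],[0,0,0,0,0,0,0]]]'
```

```text
t: 27.98
eef_pos: [0.5227, -0.2827, 0.0561]
ee_rot: [3.139, 0.0, -1.387]
force: [-5.7, -0.9, 5.7]
width: 0.0552
```

```bash
python3 -m jog '[[[0.0005,0.0001,0,0,0,0,0],[0,0,0,0,0,0,0]]]'
```

```text
t: 28.22
eef_pos: [0.5231, -0.2826, 0.0562]
ee_rot: [3.139, 0.0, -1.387]
force: [-4.3, -1.9, 6.4]
width: 0.0555
```

```bash
python3 -m jog '[[[0.0005,0.0001,0,0,0,0,0],[0,0,0,0,0,0,0]]]'
```

```text
t: 28.48
eef_pos: [0.5237, -0.2825, 0.0562]
ee_rot: [3.14, 0.0, -1.387]
force: [-5.1, -1.2, 5.9]
width: 0.0549
```

```bash
python3 -m jog '[[[0.0005,0.0001,0,0,0,0,0],[0,0,0,0,0,0,0]]]'
```

```text
t: 28.72
eef_pos: [0.5239, -0.2825, 0.0561]
ee_rot: [3.139, 0.0, -1.387]
force: [-6.7, -1.1, 7.3]
width: 0.0553
```

```bash
python3 -m jog '[[[0.0005,0.0001,0,0,0,0,0],[0,0,0,0,0,0,0]]]';  python3 - <<'E'
from h import *
from station import grab_frame
for n,(u,v,k) in {'side':(285,105,8)}.items():
    f=grab_frame(n)["pixels"][v:v+70,u:u+95,::-1]
    cv2.imwrite(f"pics/{n}12.png",cv2.resize(f,None,fx=k,fy=k,interpolation=2))
E
```

```text
t: 28.98
eef_pos: [0.5239, -0.2824, 0.0561]
ee_rot: [3.138, 0.0, -1.387]
force: [-6.3, -2.6, 8.2]
width: 0.055
```

View pics/side12.png

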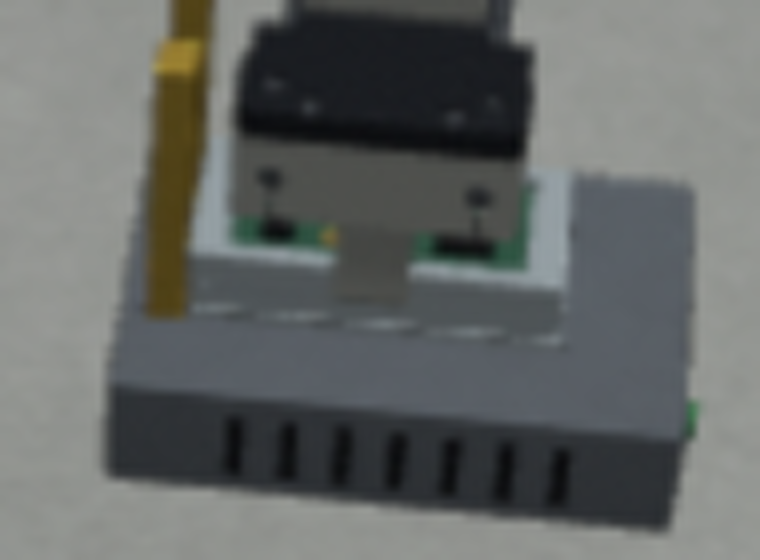

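Motion stalled at x = 0.5239, within 0.5 mm of the computed home position, with the push force rising: the carrier is against the bars. The picture shows its far end at the bar (190,240) and its near end flush with the pile (570,290). I relax the push slightly, then release gently.

```bash
python3 -m jog '[[[-0.0008,-0.0001,0.0002,0,0,0,0],[0,0,0,0,0,0,0]]]'
python3 -m jog '[[[0,0,0,0,0,0,0.6],[0,0,0,0,0,0,0.63],[0,0,0,0,0,0,0.66],[0,0,0,0,0,0,0.7],[0,0,0,0,0,0,0.74],[0,0,0,0,0,0,0.78],[0,0,0,0,0,0,0.78]]]' 4; python3 - <<'E'
from h import *
from station import grab_frame
for n,(u,v,k) in {'side':(285,105,8)}.items():
    f=grab_frame(n)["pixels"][v:v+70,u:u+95,::-1]
    cv2.imwrite(f"pics/{n}13.png",cv2.resize(f,None,fx=k,fy=k,interpolation=2))
E
```

```text
t: 29.28
eef_pos: [0.5239, -0.2824, 0.0562]
ee_rot: [3.14, 0.0, -1.387]
force: [-5.0, -2.0, 5.3]
width: 0.0549
t: 30.15
eef_pos: [0.5252, -0.2819, 0.0562]
ee_rot: [-3.141, -0.0, -1.387]
force: [-0.0, 0.0, 0.4]
width: 0.068
```

View pics/side13.png

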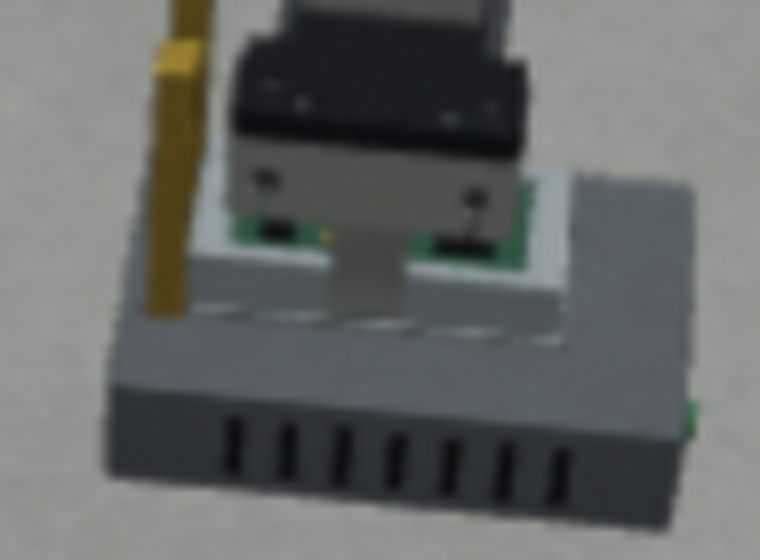

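Released: forces are near zero and the carrier is unmoved. I open fully, rise straight up, and withdraw to clear the view.

```bash
python3 -m jog '[[[0,0,0,0,0,0,0.95],[0,0,0,0,0,0,0.95],[0,0,0.005,0,0,0,0.95],[0,0,0.01,0,0,0,0.95],[0,0,0.02,0,0,0,0.95],[0,0,0.03,0,0,0,0.95],[0,0,0.04,0,0,0,0.95],[0,0,0.04,0,0,0,0.95],[0,0.04,0.02,0,0,0,0.95],[0,0.05,0,0,0,0,0.95],[0,0.05,0,0,0,0,0.95],[0,0.05,0,0,0,0,0.95],[0,0.05,0,0,0,0,0.95],[0,0.05,0,0,0,0,0.95],[0,0.05,0,0,0,0,0.95],[0,0.05,0,0,0,0,0.95],[0,0,0,0,0,0,0.95],[0,0,0,0,0,0,0.95]]]'; python3 - <<'E'
from h import *
from station import grab_frame
for n,(u,v,k) in {'side':(290,92,7),'top':(352,186,7)}.items():
    F=grab_frame(n)["pixels"][:,:,::-1]; cv2.imwrite(f"pics/{n}14full.png",F)
    f=F[v:v+84,u:u+90]
    cv2.imwrite(f"pics/{n}14.png",cv2.resize(f,None,fx=k,fy=k,interpolation=2))
E
```

```text
t: 32.45
eef_pos: [0.525, 0.108, 0.2216]
ee_rot: [-3.141, 0.0, -1.386]
force: [0.2, -0.3, 0.3]
width: 0.0833
```

View pics/side14.png

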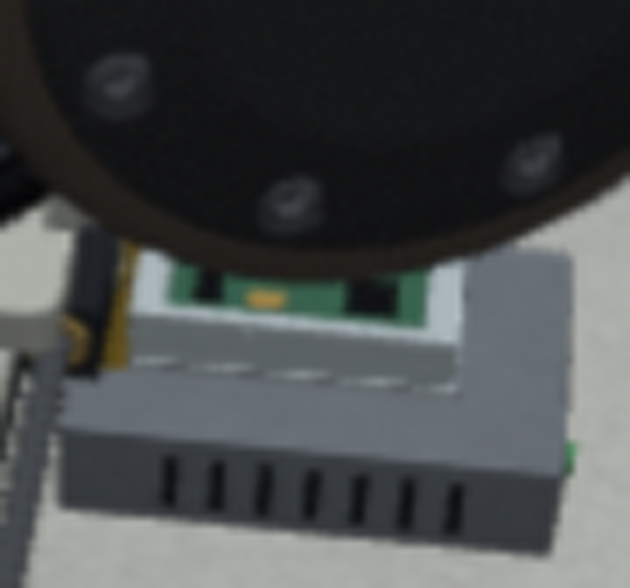

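View pics/top14.png

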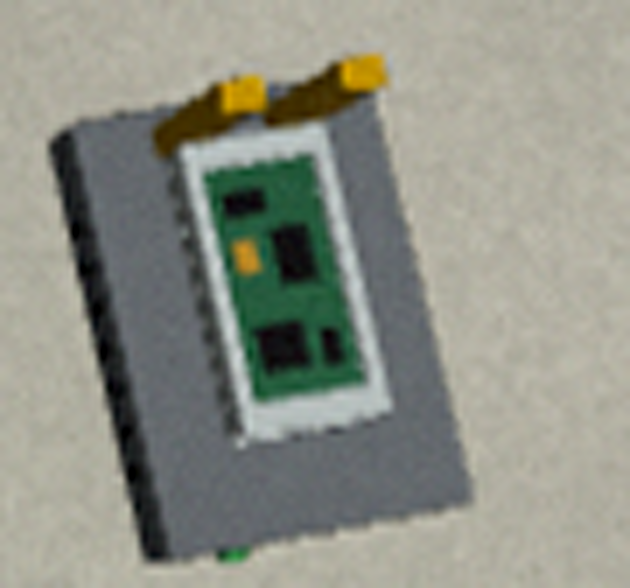

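View pics/side14full.png

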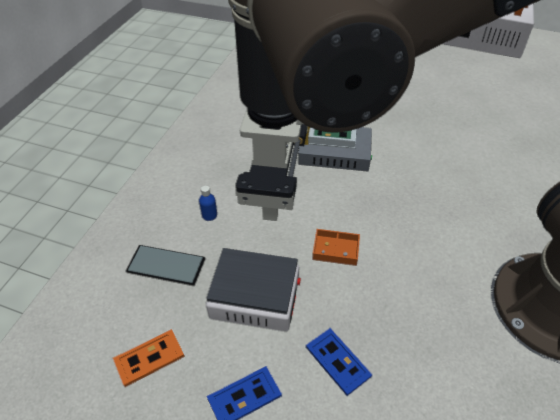

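The top view shows the carrier squared on the pile, its far end at the bars' feet, with corners (183,147), (325,125), (392,407) and (243,440). The bystanders haven't moved and the plate is empty. Now a numerical check.

```bash
python3 - <<'E'
from h import *
a,b=.055,.028
obs=crop([(183,147),(325,125),(392,407),(243,440)],352,186,7)
L=np.array([(a,b),(a,-b),(-a,-b),(-a,b)])
for z in (.0645,.0666):
    o=least_squares(lambda p:(proj('top',pose(*p,np.c_[L,[z]*4]))-obs).ravel(),[.52,-.28,.18])
    x,y,w=o.x; dx,dy=x-.5192,y+.2836; c,s=np.cos(.1834),np.sin(.1834)
    print(z,o.x.round(4),'rack x,y,yaw',round(c*dx+s*dy,4),round(-s*dx+c*dy,4),round(w-.1834,3),o.fun.round(1))
E
```

```text
0.0645 [ 0.5243 -0.2825  0.1771] rack x,y,yaw 0.0052 0.0001 -0.006 [-0.3 -0.   0.  -0.3 -0.   0.7  0.3 -0.4]
0.0666 [ 0.5241 -0.2818  0.177 ] rack x,y,yaw 0.0051 0.0009 -0.006 [-0.3 -0.1  0.  -0.4  0.   0.7  0.3 -0.3]
```

Rack-frame x = 5.1 mm (the allowed range is 1 to 10 mm), y = 0 to 1 mm, yaw off by 0.006 rad: all good. Handing in.

```bash
python3 -c "
from station import job_done; print(job_done())"
```

```text
the job is handed in; nothing more can be done
None
```

The carrier is on the pile in the cooling rack, pushed home against the two yellow stop bars and released, and I handed the job in at about 32.6 s.

- **Moves:** I gripped the carrier across its width (55.9 mm on first closing) and lifted it clear of the plate. I then lowered it until I felt it touch at a TCP height of about 56 mm. From there I slid it along the rack until it stalled against the bars, within 0.5 mm of where I expected, and let go. My highest readings were about 11 N down on the pile and about 8 N along the push; force was only read at the end of each move.
- **Last checks:** From the top picture the carrier is at rack x 5 mm and y 0 to 1 mm, turned 0.006 rad. The side picture shows it lying flat. The bystanders looked unmoved by eye, the arm was clear, and the tool force was near zero.
- **What disagreed:** The first close missed. The fingertips appeared about 20–25 mm higher than `arm.tip_extent` and the reported tool position say. I corrected this by lowering in small guarded steps and judging the tip height from the pictures. The plate never gave a contact reading, so I don't know how deep the grip was; it held throughout.
- **Pile height:** Contact put the pile top at about 54.5 mm, against 57 mm from the images.

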